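# Show the watch-glass sample slide over the light window

### The job

Turn the captive brass nut on the holder anticlockwise by about a quarter turn so that its red keeper swings clear of the glass sample slide; until then the slide stays on its pedestal. Then find the slide's frosted end by its notched corner, take the slide by the clear end and, keeping it level and label up, hold it about 30 mm above the light box with the middle of its frosted end over the lit window and the clear end pointing back along the box towards its dark strip. Finish while still holding it there, still and touching nothing but your fingers, with the keeper left open, and leave the other things on the bench where they are.

Things in the scene. Friction and masses are not known exactly. Their poses are not given: they have to be found in the camera images.
- holder: fixed slide holder: dark steel base 8 mm thick, a disc 100 mm across, extended 50 mm wide to 105 mm along +x. Origin at the disc's centre on the bench; there stands a pedestal 26 mm across, cork top at 32 mm height, on which the slide lies. At 85 mm along +x a pillar carries the nut and keeper. z up
- keeper (a joint): angle of nut and keeper, which turn as one about the pillar's vertical axis: 0 = red keeper tongue lies over the pedestal's centre (closed), growing anticlockwise seen from above to a stop at 1.57 rad (quarter turn, fully open). It starts within 0.12 of closed. Friction about 0.06 N m; stays where left, does not rise
- nut (a point): middle of the brass hex nut, 67 mm above the bench: 24 mm across flats, 22 mm high (a 4 mm stub on top), with 11 mm free around its thin neck below. Axes turn with the nut: z up, -x points along the red tongue (reaches 80 mm from the axis, 12 mm wide, 40 to 45 mm above the bench); flats face along x and every 60 degrees from it
- slide: green-tinted glass slide 80 x 30 x 6 mm, 25 to 50 g, lying label up on the pedestal, any way round, near its centre, both ends overhanging 24 mm above the base. Origin at the middle of the underside; +x points to the frosted white end (x 15 to 40 mm, blue label field on top), z out of the label face. The notch (7 x 7 mm) is cut from the corner at +x, +y
- frosted_end (a point): middle of the slide's frosted end, 27.5 mm along the slide's +x from its middle, at mid thickness; axes as the slide's
- clear_end (a point): the place to hold the slide: 24 mm along -x from its middle, at mid thickness, 30 mm wide across y; axes as the slide's
- lightbox: fixed grey light box 150 (x) x 90 (y) x 40 mm high, origin under its centre on the bench; +x points to the end with the window, the flat black strip lies across its top near the -x end
- window (a point): centre of the lit round window, 40 mm across, flush in the box's top, 35 mm along +x from its centre, 40 mm above the bench; axes as the box's
- watch: a steel wristwatch lying open, 134 mm long, 10 mm high; leave it where it is
- screwdriver: a small yellow-handled screwdriver, 110 mm long, lying down; leave it where it is
- pliers: orange-handled pliers, 145 mm long, 10 mm high, lying flat; leave it where it is
- parts_box: a white open box of watch movements, 85 x 85 x 35 mm; leave it where it is
- oiler: a small oil bottle with a red cap, 32 mm across, 65 mm high; leave it where it is
- loupe: a black eyeglass loupe, 34 mm across, 26 mm high; leave it where it is
- tin: a round metal tin, 68 mm across, 25 mm high; leave it where it is
Things that resemble listed ones, but are neither listed nor needed, are in the scene too. Several things look just like the lightbox: the one meant starts farthest to the robot's right.

How it is judged (in metres and radians):
On the way, in this order (a step that is already met when the one before it is completed fails the run):
1. the keeper is swung open with the slide still lying on the pedestal (value of joint keeper above 1.1 rad and distance of slide from where it was at the start of the episode below 0.03 m and height (world z) of slide below 0.04 m), for 0.2 s.
2. the slide is lifted off in the fingers, label up (height (world z) of slide above 0.05 m and contact force between slide and the fingers above 0.5 N and contact force between slide and holder below 0.05 N and angle between slide's own z axis and vertical below 0.4 rad), for 0.2 s.
At the end, for the whole second after the job is handed in: Slide at rest, held by the fingers alone, on its clear part: middle of its frosted end within 15 mm (x and y) of the window centre, 12 to 60 mm above it, clear end towards the black strip within 17 degrees, label up within 15 degrees; keeper open over 1.1 rad; nothing else moved 30 mm (x of frosted_end in the frame of window between -0.015 and 0.015 m and y of frosted_end in the frame of window between -0.015 and 0.015 m and z of frosted_end in the frame of window between 0.012 and 0.06 m and x of clear_end in the frame of window below -0.03 m and angle between the x axis of slide and the x axis of lightbox, either way round below 0.3 rad and angle between slide's own z axis and vertical below 0.26 rad and contact force between slide and the fingers above 0.5 N and x of the grasp point in the frame of slide below 0.012 m and contact force between slide and holder below 0.05 N and contact force between slide and lightbox below 0.05 N and linear speed of slide below 0.02 m/s and value of joint keeper above 1.1 rad and distance of each of watch, screwdriver, pliers, parts_box, oiler, loupe, tin from where it was at the start of the episode below 0.03 m); the arm keeps its last pose, push and grip.
It fails at once if the slide is taken away before the keeper is open (distance of slide from where it was at the start of the episode above 0.03 m and value of joint keeper below 0.9 rad).
It fails at once if the slide falls on the bench or the holder's base (height (world z) of slide below 0.02 m).
It fails at once if the slide is tipped far from label up (angle between slide's own z axis and vertical above 0.7 rad).
It fails at once if a bystander is knocked away (distance of any of watch, screwdriver, pliers, parts_box, oiler, loupe, tin from where it was at the start of the episode above 0.03 m).
It also fails if it takes over 51 s, if anything falls off the work surface, if the arm or the gripper's body presses on something with over 40 N, if the wrist force passes 120 N, or if a joint passes its speed limit or range.

### The arm

A 6-joint arm with a two-finger parallel gripper is mounted at the origin on the work surface. World frame = base frame: x ahead of the robot, y to its left, z up, the work surface at z = 0. Lengths are in mm, angles in rad, forces in N, time in s.
With the tool pointing down it reaches from about 300 to 775 mm from the base axis. Payload 14.6 kg.
Tool frame: the origin (TCP) lies between the finger pads; the fingertips stand 25 mm ahead of it and the grasp point (between the pads) lies 6 mm ahead of it; z points along the fingers, x is the direction in which the jaws open and shut, and the axes are right-handed (so a half turn about z gives the same grasp; the last joint's range is limited). The gripper opens to 94 mm and grips with 3 to 60 N. Pads are 16 mm wide; open, the fingers measure 119 mm over their backs; the gripper's body (75 mm by 177 mm) begins 78 mm behind the grasp point.
Start: joints at [1.085, 0.3, 1.521, -0, 1.321, -0.067], TCP at [223.662, 502.459, 230.446] pointing down, gripper open.
Joint ranges: [-3.03, 3.03], [-0.79, 2.21], [0.23, 2.52], [-1.04, 4.18], [0, 3.07], [-2.55, 2.55]. Speed limits (rad/s): [2.22, 2.22, 2.57, 3.14, 3.14, 3.14].

### API

Orientations are given as [roll, pitch, yaw] about the fixed x, y, z axes, in that order (R = Rz(yaw) Ry(pitch) Rx(roll)).
In Python, from cell import manip gives the robot as it stands.
- The arm moves only by the tool apply_moves, never from a script. Its argument "series" is a list of rows, each a list of 3 entries, a list of its own where there are three numbers: the shift along the world's x, y, z in cm, then the turn, a rotation vector about the world's x, y, z in rad, then the opening in per cent of the stroke, from 0 (shut) to 100 (fully open). A call has exactly 10 rows; each row is the pose to reach, as a shift and turn from the pose commanded when the call began; what a row does not reach only later rows make up. A row lasts 1/8 s, in which the tool goes at most 62.5 mm and 10.7 degrees, less where a joint would pass 70% of its speed; a pose out of reach is approached as far as the arm can. A call with a gripper value outside its range is refused whole. The fingers move at their own pace and stop on an object; "grip_force" is the grip in N (left out, the last holds). Time passes only in rows, so rows that repeat a pose let the fingers close, or fill a call up. It gives the time, the measured TCP pose, the force and the opening at its end, in the units of the state.
- manip.read_state(): the state, without advancing time (a new reading comes with each control period).
- manip.camera(name): name is "scene" or "side" or "wrist"; returns (picture, depth): 384x512x3 uint8, red, green, blue; 384x512 float32, mm along the optical axis (not along the pixel's ray), 0 where there is no reading.
- manip.camera_info(name): a dict with "intrinsics" (3x3 intrinsics, pixels), "extrinsics" (4x4, takes a point from world to camera coordinates); the wrist camera has in their place "hand_eye" (4x4, takes a point from camera to tool coordinates, whose origin is the TCP and whose axes are the tool frame's). Camera axes: x right, y down, z forward; pixel columns grow to the right and rows downward; lengths in mm; the calibration is good to about 2 mm. A picture is of the moment at which its call begins: read the wrist's pose just before it. camera_info takes no time and is no camera call.
- manip.sign_off(): hands the job in, once; it reports no verdict.
The state is a dict: "clock": time; "joints": joint angles; "qd": joint speeds; "effort": joint torques, N m; "eef_pos": TCP position; "eef_rot": TCP orientation; "wrist_force": force on the tool from outside, world axes, zero at the start; "moment": the same for the moment, N m; "finger_gap": finger opening in mm.
Only numpy, scipy, OpenCV 4.12 (cv2) and the standard library are available. Lean on these libraries where they do the work, as an engineer would, in place of code of your own. Each camera call takes 0.05 s, during which the arm holds its last target.

## Working session

There is one attempt and no reset: what is moved stays moved. The work goes in short steps, Python scripts to look and compute and a tool call to move; the robot and the scene stay as the last step left them, time stands still between calls to the robot, and variables do not carry over. Pictures are saved under pics/ and viewed, and the job is handed in when it is done.

Besides the shell and the picture viewer there is one more tool, called after ">>>" as name([rows], argument=value, ...), one row to a line, values as JSON. apply_moves: Moves the arm, as the interface text tells. Its arguments: {"type":"object","properties":{"series":{"type":"array","items":{"type":"array"}},"grip_force":{"type":"number"}},"required":["series"]}

```bash
ls; mkdir -p pics; python3 - <<'E'
from cell import manip
import cv2, numpy as np
print(manip.read_state())
for n in ["scene","side","wrist"]:
    s=manip.read_state()
    p,d=manip.camera(n)
    np.savez(f"{n}0.npz",p=p,d=d,pos=s["eef_pos"],rot=s["eef_rot"])
    cv2.imwrite(f"pics/{n}0.png",cv2.resize(p[:,:,::-1],(800,600),interpolation=cv2.INTER_CUBIC))
    print(n,manip.camera_info(n))
E
```

```text
pics
{'clock': 0.0, 'joints': array([ 1.08540643e+00,  3.00492788e-01,  1.52158777e+00, -3.42968156e-05,
        1.32067219e+00, -6.65768839e-02]), 'qd': array([-4.77105698e-04,  8.55135699e-05,  3.50465879e-04,  2.62103810e-04,
        5.49681161e-04, -1.31504787e-04]), 'effort': array([-7.49063183e-04, -5.31810093e+01, -3.52744353e+01,  7.07768602e-02,
        2.43422430e-02, -9.95453934e-05]), 'eef_pos': array([223.56277658, 502.26114845, 229.87158077]), 'eef_rot': array([-3.14154862e+00,  1.15972962e-03,  1.15199185e+00]), 'wrist_force': array([-0.43963106,  0.1551737 , -0.45764773]), 'moment': array([0.00433973, 0.02753179, 0.00753138]), 'finger_gap': 93.92448578208999}
scene {'intrinsics': array([[363.94240121,   0.        , 258.20861198],
       [  0.        , 363.94240121, 188.11048072],
       [  0.        ,   0.        ,   1.        ]]), 'extrinsics': array([[-8.08828928e-01,  5.88044002e-01,  1.28467293e-04,
         3.84993576e+02],
       [ 4.77659087e-01,  6.57126674e-01, -5.83117768e-01,
        -1.96647815e+02],
       [-3.42983325e-01, -4.71581156e-01, -8.12387624e-0
[... 476 characters left out ...]
      [ 2.66398818e-01, -5.95930722e-01, -7.57560720e-01,
         1.13981266e+03],
       [ 0.00000000e+00,  0.00000000e+00,  0.00000000e+00,
         1.00000000e+00]])}
wrist {'intrinsics': array([[296.63885005,   0.        , 256.86266064],
       [  0.        , 296.63885005, 187.51810001],
       [  0.        ,   0.        ,   1.        ]]), 'hand_eye': array([[ 9.99999647e-01,  6.95559708e-04,  4.70761773e-04,
         4.48317802e-01],
       [-7.86908413e-04,  9.71836068e-01,  2.35656610e-01,
        -6.75802336e+01],
       [-2.93590028e-04, -2.35656897e-01,  9.71836273e-01,
        -1.52939879e+02],
       [ 0.00000000e+00,  0.00000000e+00,  0.00000000e+00,
         1.00000000e+00]])}
```

View pics/scene0.png

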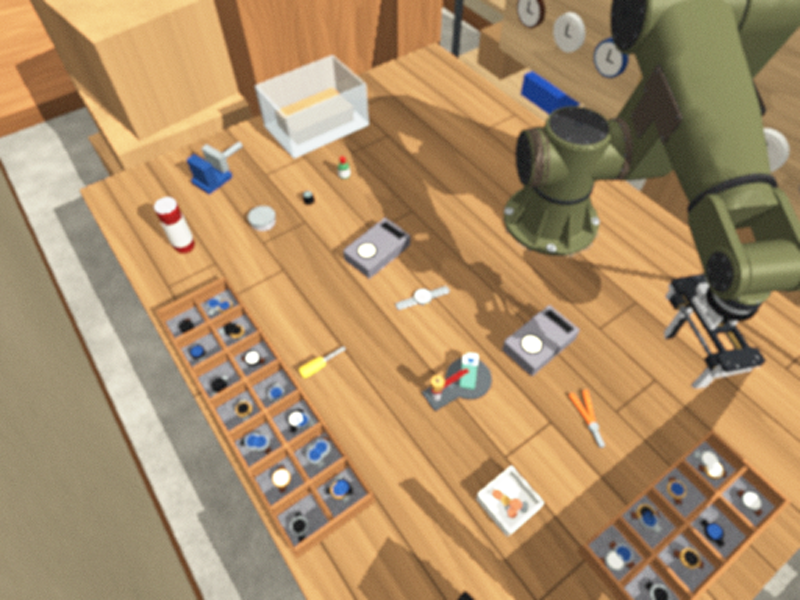

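View pics/side0.png

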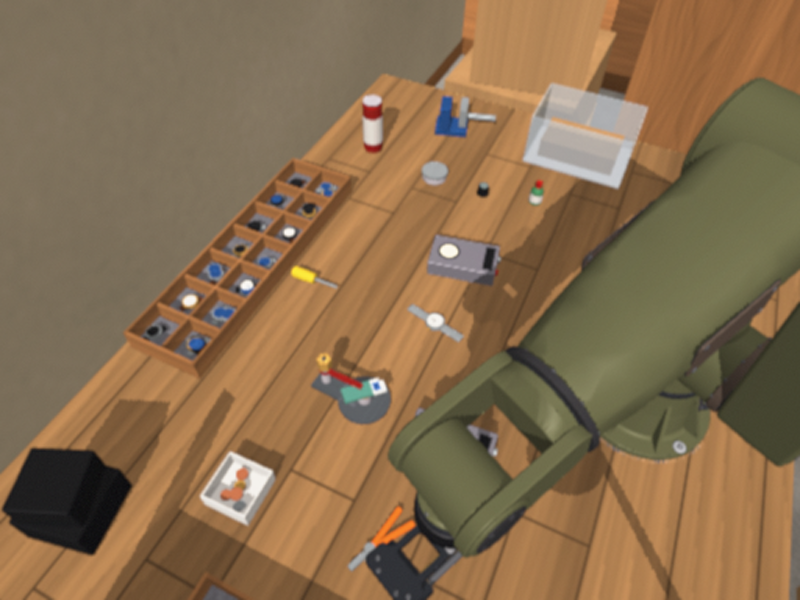

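View pics/wrist0.png

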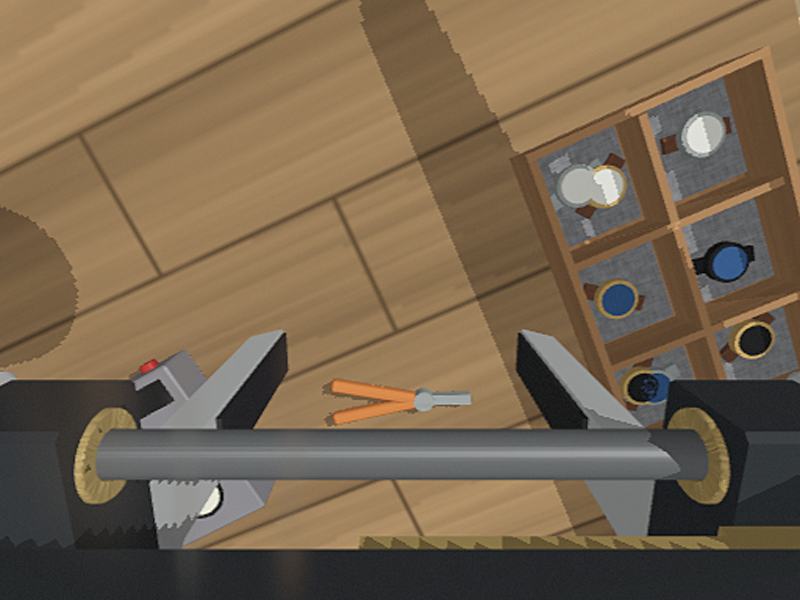

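The scene picture shows two light boxes, at (377,247) and (541,340); image up-left is -y, so the first should be the right-hand one. The holder has its disc at (468,380) and nut at (437,382). I'll measure these.

```bash
cat > h.py <<'E'
import numpy as np, cv2
from cell import manip
from scipy.spatial.transform import Rotation as R
def T_wc(name,pos=None,rot=None):
    i=manip.camera_info(name)
    if name!="wrist": return np.linalg.inv(i["extrinsics"])
    T=np.eye(4);T[:3,:3]=R.from_euler("xyz",rot).as_matrix();T[:3,3]=pos
    return T@i["hand_eye"]
def load(n,k):
    z=np.load(f"{n}{k}.npz");return z["p"],z["d"],T_wc(n,z["pos"],z["rot"]),manip.camera_info(n)["intrinsics"]
def px(D,u,v,z=None):
    p,d,T,K=D
    r=np.array([(u-K[0,2])/K[0,0],(v-K[1,2])/K[1,1],1])
    if z is None:
        dd=d[int(round(v)),int(round(u))]
        return (T@np.r_[r*dd,1])[:3]
    w=T[:3,:3]@r; s=(z-T[2,3])/w[2]
    return T[:3,3]+s*w
def proj(D,P):
    p,d,T,K=D
    c=(np.linalg.inv(T)@np.r_[P,1])[:3]; q=K@c; return q[:2]/q[2]
def snap(n,k):
    s=manip.read_state();p,d=manip.camera(n)
    np.savez(f"{n}{k}.npz",p=p,d=d,pos=s["eef_pos"],rot=s["eef_rot"])
    return load(n,k)
def crop(D,name,u0,v0,w,h,grid=True):
    p=D[0][v0:v0+h,u0:u0+w,::-1]; s=min(800/w,600/h)
    im=cv2.resize(p,None,fx=s,fy=s,interpolation=cv2.INTER_CUBIC)
    if grid:
        st=10 if w<=160 else 20 if w<=300 else 50
        for u in range((u0//st+1)*st,u0+w,st):
            x=int((u-u0+.5)*s);cv2.line(im,(x,0),(x,5),(0,255,255),1);cv2.putText(im,str(u),(x+2,12),0,.35,(0,255,255),1)
        for v in range((v0//st+1)*st,v0+h,st):
            y=int((v-v0+.5)*s);cv2.line(im,(0,y),(5,y),(0,255,255),1);cv2.putText(im,str(v),(7,y+4),0,.35,(0,255,255),1)
    cv2.imwrite(f"pics/{name}.png",im)
E
python3 - <<'E'
from h import *
np.set_printoptions(precision=1,suppress=True)
D=load("scene",0);S=load("side",0)
k=.64
for n,u,v in [("boxA window",367,250),("boxA strip",393,228),("boxB win",531,344),("boxB strip",559,320),("nut",437,381),("disc",488,380),("label",471,358),("clear",466,382),("watch",423,296),("tin",262,218),("driver",320,365),("pliers",588,420),("pbox",510,500),("tray edge",205,290)]:
    print(n,px(D,u*k,v*k))
crop(D,"sc_holder",255,205,80,60)
crop(S,"si_holder",185,215,80,60)
crop(D,"sc_boxA",205,130,80,60)
E
```

```text
boxA window [ 465.7 -165.6   41.7]
boxA strip [ 371.9 -187.9   40.5]
boxB win [327.5 265.5  44.3]
boxB strip [233.3 256.4  43.1]
nut [561.8 231.6  86.5]
disc [443.7 264.6   7.2]
label [450.5 211.8  34.3]
clear [498.3 251.8  40.7]
watch [423.4   6.6   8.5]
tin [ 618.6 -427.2   25.4]
driver [718.9  27.   18.3]
pliers [338.9 455.    9.8]
pbox [578.3 480.9  14.8]
tray edge [ 837.1 -285.4   42.4]
```

View pics/sc_holder.png

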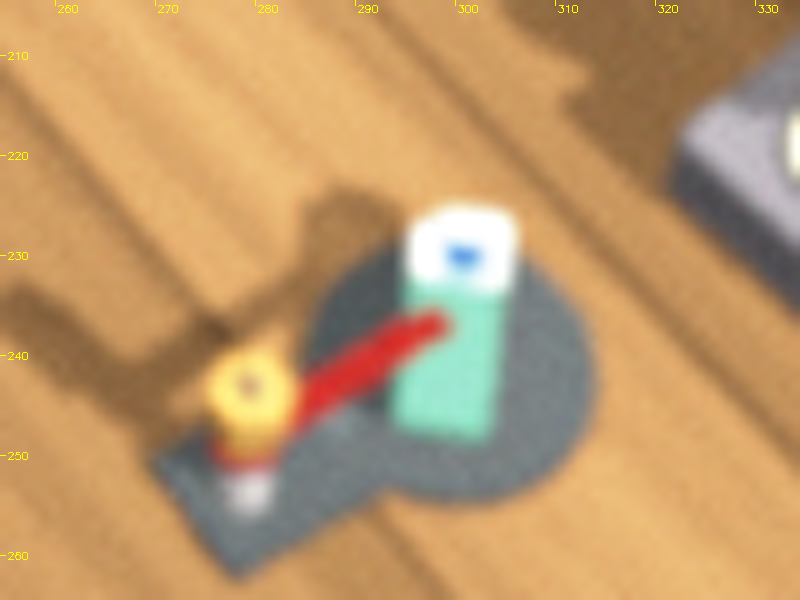

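View pics/si_holder.png

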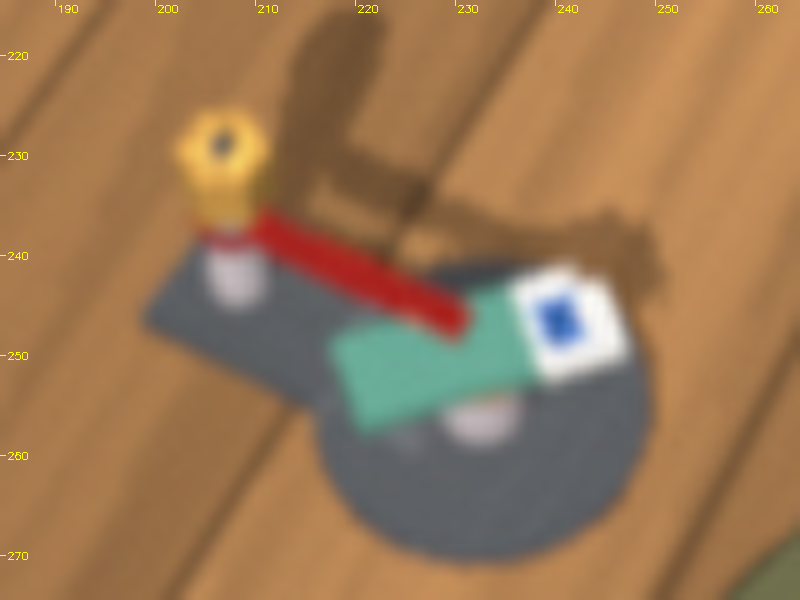

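View pics/sc_boxA.png

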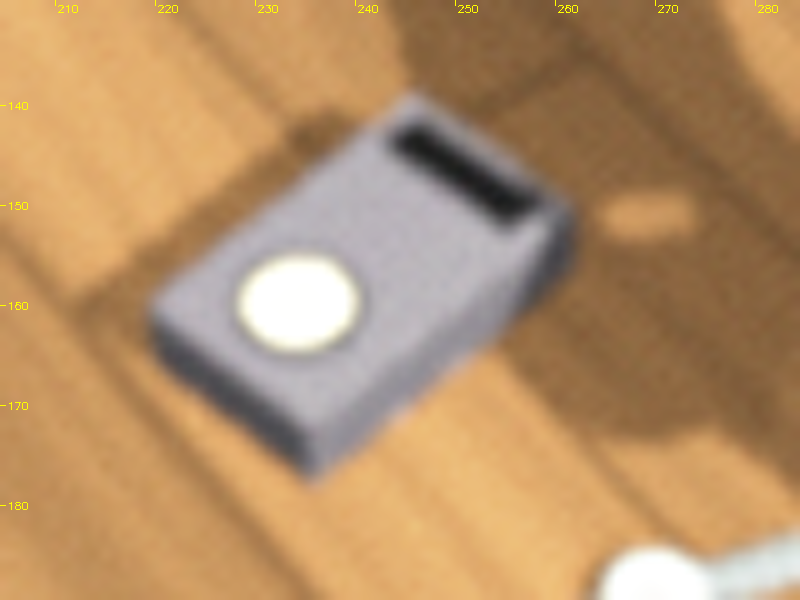

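```bash
python3 - <<'E'
from h import *
np.set_printoptions(precision=1,suppress=True)
D=load("scene",0);S=load("side",0)
print("disc side",px(S,232.8,255.5,8)); print("disc scene (l,r,b)",[px(D,u,v,8) for u,v in [(313.2,243),(300,254.8)]])
print("nut top scene",px(D,278.5,243,82),"side",px(S,206,228.6,82))
print("tongue tip scene",px(D,298.5,236.5,45),"side",px(S,230.5,247.8,45))
print("slide side corners",[px(S,u,v,38) for u,v in [(217.2,249),(220.5,257.3),(239,252.6),(247,249.7),(241.5,241)]])
print("slide scene corners",[px(D,u,v,38) for u,v in [(293,246.5),(302.5,248),(305.5,226),(295,229)]])
for n,u,v in [("win",233.7,159.5),("c1",245,138.8),("c2",260.8,150),("c3",235,174),("c4",219.5,161.5),("s1",244.5,143.5),("s2",256,151)]:
    print(n,px(D,u,v,40))
E
```

```text
disc side [472.9 235.1   8. ]
disc scene (l,r,b) [array([441.2, 266. ,   8. ]), array([504.7, 273.1,   8. ])]
nut top scene [561.4 225.4  82. ] side [561.1 227.8  82. ]
tongue tip scene [480.7 231.4  45. ] side [479.7 234.1  45. ]
slide side corners [array([514.6, 250.8,  38. ]), array([492.9, 270.4,  38. ]), array([452.5, 233.9,  38. ]), array([436. , 215.2,  38. ]), array([463.6, 196. ,  38. ])]
slide scene corners [array([515.6, 246.5,  38. ]), array([494.1, 268.7,  38. ]), array([433.4, 212.1,  38. ]), array([469.3, 200.2,  38. ])]
win [ 467.3 -171.5   40. ]
c1 [ 370.6 -234.8   40. ]
c2 [ 354.7 -149.6   40. ]
c3 [ 502.4 -110.2   40. ]
c4 [ 516.6 -195.1   40. ]
s1 [ 386.7 -215.1   40. ]
s2 [ 372.9 -156.4   40. ]
```

Candidates: right-hand light box (window at (467,-171) mm, scene px (234,160)) versus left one (window (327,265) mm). The farthest right is the first, so the box at (377,247) in the enlarged picture is the one, and its crop shows window and strip clearly. Holder: disc centre ≈(473,235), nut ≈(561,227), both cameras agreeing. Notch: the slide's white/blue end towards the robot. Next I fly the wrist camera over the holder.

>>> apply_moves([
  [[4,-3.5,0],[0,0,-0.03],100],
  [[8,-7,0],[0,0,-0.06],100],
  [[12,-10.5,0],[0,0,-0.09],100],
  [[16,-14,0],[0,0,-0.12],100],
  [[20,-17.5,0],[0,0,-0.15],100],
  [[24,-21,0],[0,0,-0.183],100],
  [[28,-24.5,0],[0,0,-0.183],100],
  [[31.6,-28.2,0],[0,0,-0.183],100],
  [[31.6,-28.2,0],[0,0,-0.183],100],
  [[31.6,-28.2,0],[0,0,-0.183],100],
], grip_force=20)

```text
clock: 1.4
eef_pos: [539.2, 220.8, 230.2]
eef_rot: [-3.141, 0.0, 0.969]
wrist_force: [-0.4, 1.2, -0.2]
finger_gap: 94.3
```

```bash
python3 - <<'E'
from h import *
D=snap("wrist",1); s=manip.read_state(); print(s["eef_pos"],s["eef_rot"],s["joints"])
crop(D,"w1",0,0,512,384)
E
```

```text
[539.0150099  221.18726225 230.33599241] [-3.14122321e+00  2.14315848e-04  9.69786475e-01] [ 3.26470473e-01  3.73175817e-01  1.42384755e+00  1.71393394e-04
  1.34496238e+00 -6.43354374e-01]
```

View pics/w1.png

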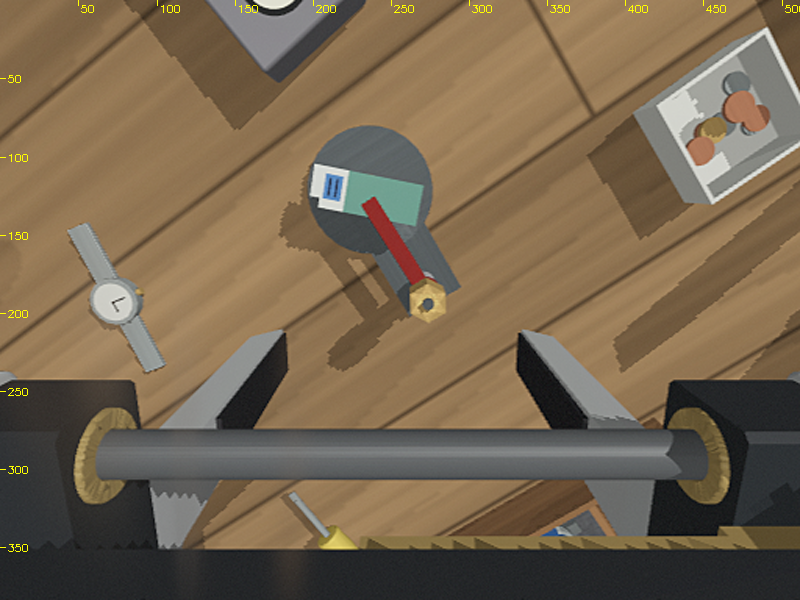

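The wrist view shows the holder (disc near px (237,120)), slide at (235,124) with its frosted end to the left, and nut at (274,191). Enlarging.

```bash
python3 - <<'E'
from h import *
D=load("wrist",1); crop(D,"w1c",180,70,128,96);crop(D,"w1n",250,165,56,42)
E
```

```text
(no output)
```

View pics/w1c.png

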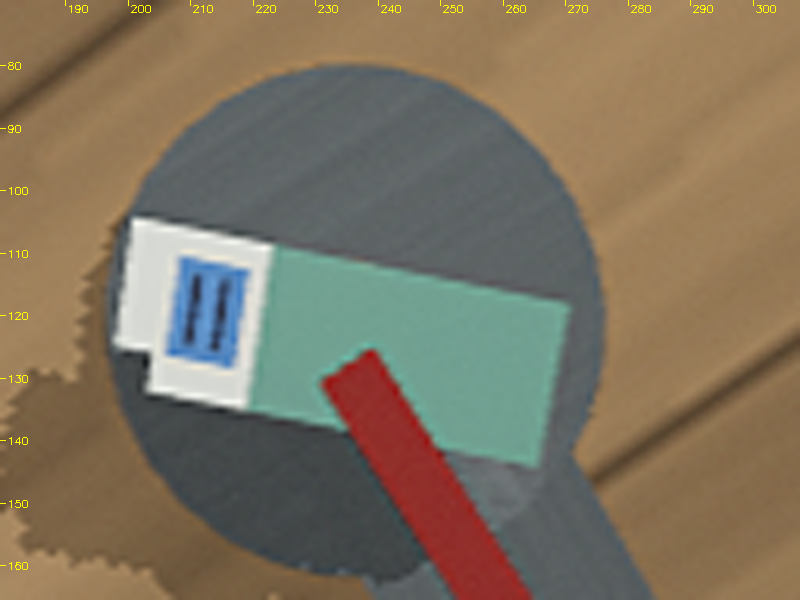

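View pics/w1n.png

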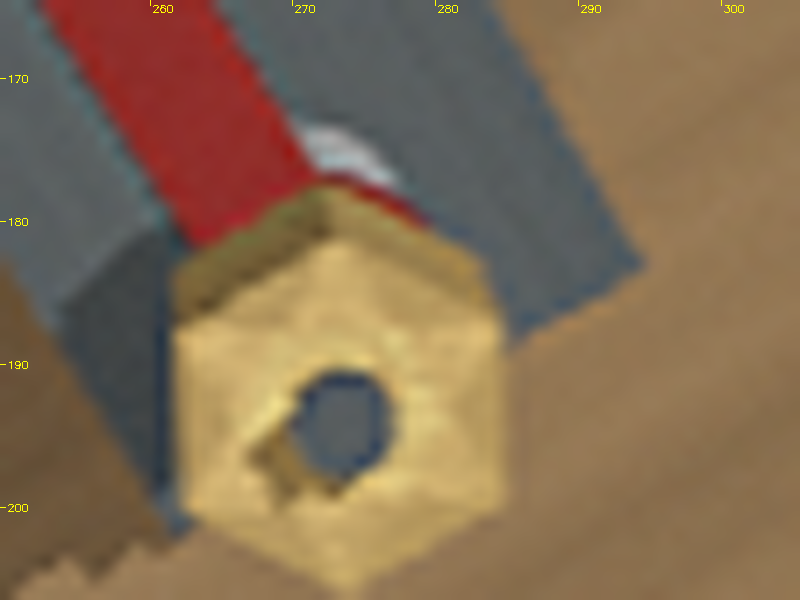

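```bash
python3 - <<'E'
from h import *
np.set_printoptions(precision=1,suppress=True)
D=load("wrist",1)
print("nut",px(D,273.3,193.6,78),"stub",px(D,273.3,194,82), "depth",px(D,266,193))
vs=[(262,187.2),(262.3,200),(273.3,206),(284.6,199.8),(284.4,186.8),(273.3,181.5)]
P=np.array([px(D,*v,78)[:2] for v in vs]); print("hex c",P.mean(0)); c=P.mean(0)
print("vertex angles mod60",[np.degrees(np.arctan2(*(p-c)[::-1]))%60 for p in P],"r",np.linalg.norm(P-c,axis=1))
tip=px(D,233.7,127.5,45); print("tongue tip",tip, "dir", np.degrees(np.arctan2(tip[1]-c[1],tip[0]-c[0])), np.linalg.norm(tip[:2]-c))
cl=[px(D,*v,38)[:2] for v in [(268.5,117.5),(263.5,144)]]
fr=px(D,199.5,104.5,38)[:2]; sid=px(D,202.5,132,38)[:2]; notch=px(D,197,125,38)[:2]
print("clear corners",cl,"frost",fr,"notch cnrs",sid,notch, "len",np.linalg.norm(fr-cl[0]),"wid",np.linalg.norm(cl[0]-cl[1]))
d=fr-cl[0]; print("yaw",np.degrees(np.arctan2(d[1],d[0])))
d2=sid-cl[1]; print("yaw2",np.degrees(np.arctan2(d2[1],d2[0])))
u=d/np.linalg.norm(d); m=(cl[0]+cl[1])/2+40*u; print("mid",m,"clear pt",m-24*u)
print("disc",[px(D,u,v,8) for u,v in [(196,118),(275.5,118),(236,79.5),(236,162)]])
E
```

```text
nut [560.1 228.4  78. ] stub [559.5 228.6  82. ] depth [555.5 222.2  76.7]
hex c [560.1 228.4]
vertex angles mod60 [np.float64(25.37959774419963), np.float64(26.69902971672515), np.float64(26.235813953870483), np.float64(26.194674234354338), np.float64(28.219215653495283), np.float64(26.38221667943904)] r [14.  13.7 13.8 13.9 13.8 13.2]
tongue tip [479.7 230.9  45. ] dir 178.2120390909748 80.44365671892497
clear corners [array([492.9, 269.3]), array([514.3, 247.9])] frost [437.3 213.4] notch cnrs [463.5 197.9] [453.7 197.5] len 78.78325520546845 wid 30.321610375036283
yaw -134.81260018562742
yaw2 -135.4871547848817
mid [475.4 230.2] clear pt [492.3 247.2]
disc [array([443.7, 196.2,   8. ]), array([499. , 276.9,   8. ]), array([435. , 262.8,   8. ]), array([516. , 205.2,   8. ])]
```

Measurements agree (nut radius 13.8 mm, tongue 80.4 mm, slide 78.8 x 30.3 mm). Descend over the nut, open.

>>> apply_moves([
  [[2.1,0.73,-2],[0,0,0.017],60],
  [[2.1,0.73,-4],[0,0,0.017],60],
  [[2.1,0.73,-6],[0,0,0.017],60],
  [[2.1,0.73,-8],[0,0,0.017],60],
  [[2.1,0.73,-10],[0,0,0.017],60],
  [[2.1,0.73,-12],[0,0,0.017],60],
  [[2.1,0.73,-14],[0,0,0.017],60],
  [[2.1,0.73,-15.4],[0,0,0.017],60],
  [[2.1,0.73,-15.4],[0,0,0.017],60],
  [[2.1,0.73,-15.4],[0,0,0.017],60],
])

```text
clock: 2.7
eef_pos: [560.9, 228.2, 77.3]
eef_rot: [3.141, -0.001, 0.986]
wrist_force: [0.8, 0.2, 0.1]
finger_gap: 56.2
```

```bash
python3 - <<'E'
from h import *
D=snap("wrist",2); s=manip.read_state(); print(s["eef_pos"],s["eef_rot"],s["wrist_force"],s["finger_gap"])
crop(D,"w2",0,0,512,384)
S=snap("side",2); crop(S,"s2",165,195,120,90)
E
```

```text
[560.9690281  228.07435615  77.37209243] [ 3.14077514e+00 -1.05954870e-03  9.86224742e-01] [ 0.44551079 -0.06113221 -1.07628234] 56.78372128258255
```

View pics/w2.png

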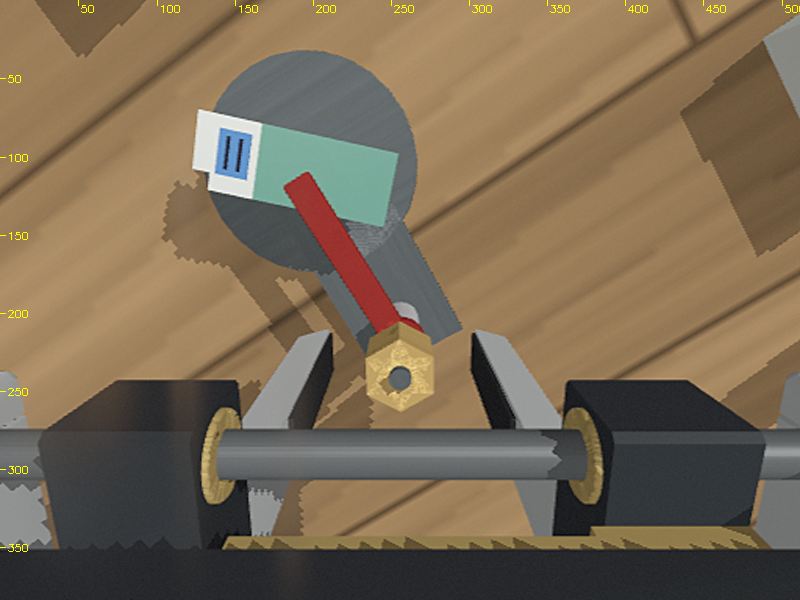

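View pics/s2.png

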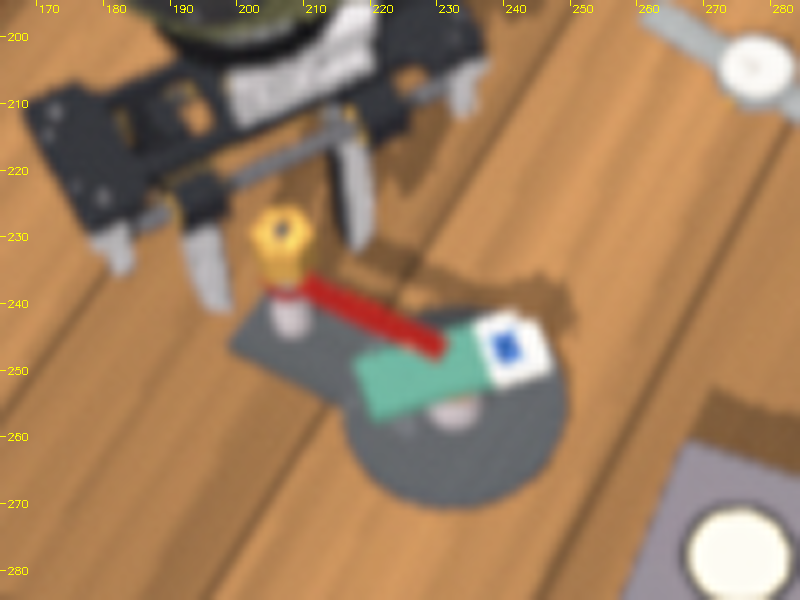

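```bash
python3 - <<'E'
from h import *
np.set_printoptions(precision=1,suppress=True)
D=load("wrist",2); z=np.load("wrist2.npz")
print("nut now",px(D,256,241.5,82),px(D,256,240.5,78), "eef",z["pos"]); print(proj(D,[z["pos"][0],z["pos"][1],82]))
E
```

```text
nut now [559.4 229.3  82. ] [560.4 228.6  78. ] eef [560.9 228.2  77.3]
[255.8 244.7]
```

>>> apply_moves([
  [[-0.1,0.08,-0.1],[0,0,0],60],
  [[-0.1,0.08,-0.1],[0,0,0],20],
  [[-0.1,0.08,-0.1],[0,0,0],0],
  [[-0.1,0.08,-0.1],[0,0,0],0],
  [[-0.1,0.08,-0.1],[0,0,0],0],
  [[-0.1,0.08,-0.1],[0,0,0],0],
  [[-0.1,0.08,-0.1],[0,0,0],0],
  [[-0.1,0.08,-0.1],[0,0,0],0],
  [[-0.1,0.08,-0.1],[0,0,0],0],
  [[-0.1,0.08,-0.1],[0,0,0],0],
], grip_force=20)

```text
clock: 4.05
eef_pos: [559.5, 228.3, 75.4]
eef_rot: [-3.141, 0.001, 0.986]
wrist_force: [-4.1, -4.1, 2.2]
finger_gap: 23.8
```

>>> apply_moves([
  [[0,0,0],[0,0,0.16],0],
  [[0,0,0],[0,0,0.32],0],
  [[0,0,0],[0,0,0.48],0],
  [[0,0,0],[0,0,0.64],0],
  [[0,0,0],[0,0,0.8],0],
  [[0,0,0],[0,0,0.96],0],
  [[0,0,0],[0,0,1.12],0],
  [[0,0,0],[0,0,1.28],0],
  [[0,0,0],[0,0,1.42],0],
  [[0,0,0],[0,0,1.42],0],
])

```text
clock: 5.3
eef_pos: [559.7, 227.5, 75.5]
eef_rot: [-3.14, 0.001, 2.408]
wrist_force: [-2.9, -10.6, 3.9]
finger_gap: 24.0
```

```bash
python3 - <<'E'
from h import *
S=snap("side",3); s=manip.read_state(); print(s["eef_pos"],s["eef_rot"],s["wrist_force"],s["moment"],s["finger_gap"])
crop(S,"s3",165,195,120,90)
E
```

```text
[559.66877624 227.50197366  75.42923485] [-3.13999492e+00  7.16759486e-04  2.40622972e+00] [ -3.28051144 -10.52751677   3.96417115] [-1.83579816  0.62992863  0.06083501] 23.99083742025533
```

View pics/s3.png

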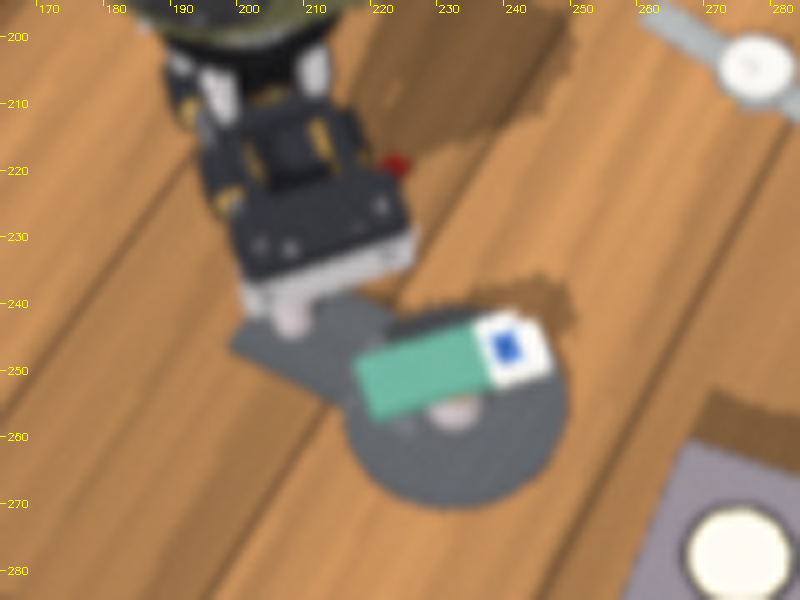

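Keeper is open (red tip now at (222,220), about 90° round), slide untouched. Release, rise, hover over the clear end.

>>> apply_moves([
  [[0,0,0],[0,0,0],60],
  [[0,0,0],[0,0,0],60],
  [[0,0,0],[0,0,0],60],
  [[0,0,2],[0,0,0],60],
  [[0,0,4.5],[0,0,0],60],
  [[0,0,7],[0,0,-0.052],60],
  [[-2.2,0.6,7],[0,0,-0.052],60],
  [[-4.4,1.2,7],[0,0,-0.052],60],
  [[-6.74,1.86,7],[0,0,-0.052],60],
  [[-6.74,1.86,7],[0,0,-0.052],60],
])

```text
clock: 6.6
eef_pos: [491.6, 247.7, 145.7]
eef_rot: [3.141, -0.0, 2.355]
wrist_force: [0.6, -0.1, 1.5]
finger_gap: 56.4
```

```bash
python3 - <<'E'
from h import *
D=snap("wrist",4); s=manip.read_state(); print(s["eef_pos"],s["eef_rot"],s["wrist_force"],s["finger_gap"])
crop(D,"w4",0,0,512,384)
S=snap("scene",4); crop(S,"s4",235,185,120,90)
E
```

```text
[492.44234355 247.42494265 145.78730483] [3.14092682e+00 2.93455040e-04 2.35484193e+00] [0.37535647 0.68920095 0.26018118] 56.20063084438359
```

View pics/w4.png

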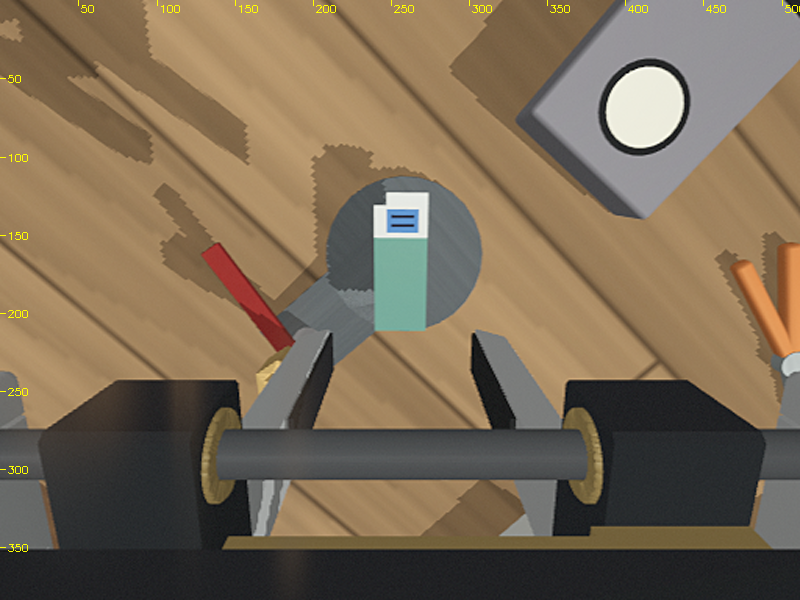

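View pics/s4.png

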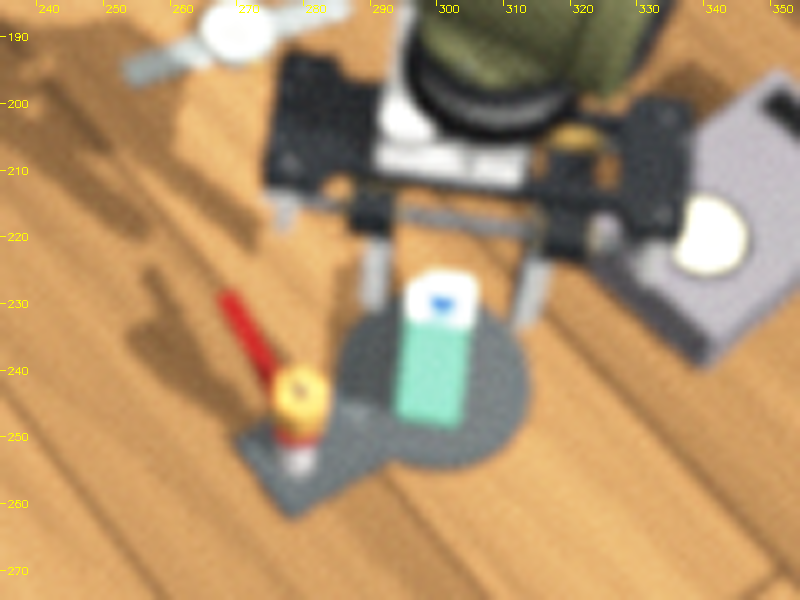

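```bash
python3 - <<'E'
from h import *
np.set_printoptions(precision=1,suppress=True)
D=load("wrist",4); z=np.load("wrist4.npz")
a=px(D,239.3,211.3,38)[:2];b=px(D,272.8,211.3,38)[:2];c=px(D,273.8,123,38)[:2]; e=px(D,238.8,131.5,38)[:2]
u=c-b; print(a,b,c,"len",np.linalg.norm(u),"wid",np.linalg.norm(a-b),"yaw",np.degrees(np.arctan2(u[1],u[0])),np.degrees(np.arctan2(*(e-a)[::-1])))
u/=np.linalg.norm(u); m=(a+b)/2+40*u; print("mid",m,"clear",m-24*u, z["pos"])
t=px(D,133,157.5,45);n=np.array([559.7,228.7,45]); print("tongue",t,np.degrees(np.arctan2(*(t-n)[[1,0]])))
E
```

```text
[516.2 249.2] [494.4 271. ] [438.2 214.7] len 79.5944737705354 wid 30.89459728243055 yaw -134.89910702394417 -135.46590765250016
mid [477.  231.8] clear [494.  248.8] [491.6 247.7 145.7]
tongue [544.  149.5  45. ] -101.18540822919233
```

>>> apply_moves([
  [[0.08,0.04,-1.5],[0,0,0],50],
  [[0.08,0.04,-3],[0,0,0],50],
  [[0.08,0.04,-4.5],[0,0,0],50],
  [[0.08,0.04,-6],[0,0,0],50],
  [[0.08,0.04,-7.5],[0,0,0],50],
  [[0.08,0.04,-9],[0,0,0],50],
  [[0.08,0.04,-10],[0,0,0],50],
  [[0.08,0.04,-10.4],[0,0,0],50],
  [[0.08,0.04,-10.4],[0,0,0],50],
  [[0.08,0.04,-10.4],[0,0,0],50],
])

```text
clock: 7.95
eef_pos: [493.3, 247.7, 41.9]
eef_rot: [3.141, 0.0, 2.354]
wrist_force: [0.2, 0.6, 0.1]
finger_gap: 46.7
```

```bash
python3 - <<'E'
from h import *
D=snap("wrist",5); s=manip.read_state(); print(s["eef_pos"],s["eef_rot"],s["wrist_force"],s["finger_gap"])
crop(D,"w5",0,0,512,384)
S=snap("scene",5); crop(S,"s5",235,185,120,90)
E
```

```text
[493.28304694 247.67206662  41.93237881] [3.14081496e+00 3.14883884e-04 2.35403630e+00] [ 0.11742803  0.98347333 -0.39700372] 46.804125897228715
```

View pics/w5.png

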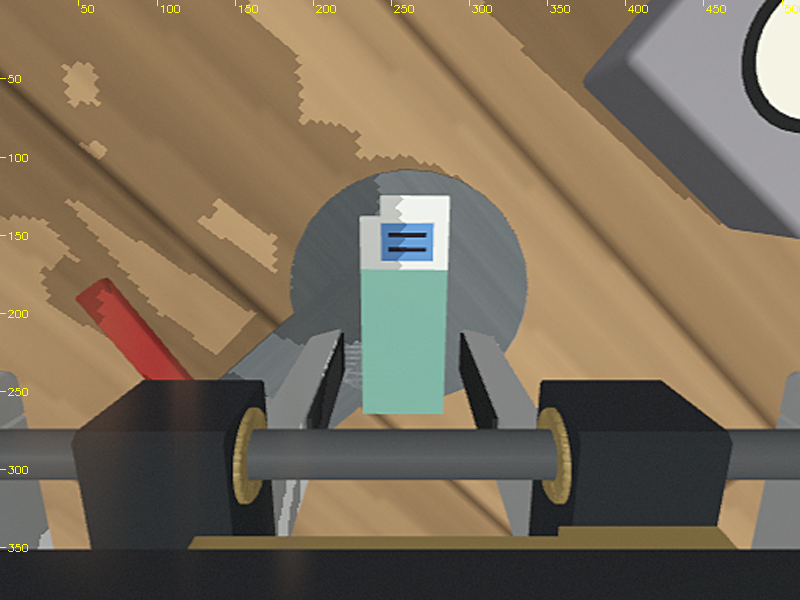

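View pics/s5.png

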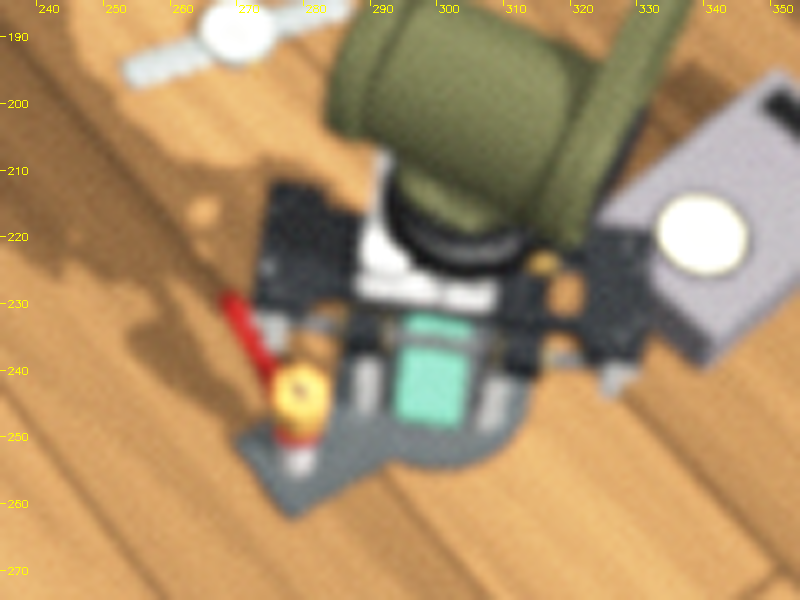

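Fingers straddle the clear end evenly (edges at px 232/284 between pads 215/297), no contact. Close and lift gently.

>>> apply_moves([
  [[0,0,0],[0,0,0],0],
  [[0,0,0],[0,0,0],0],
  [[0,0,0],[0,0,0],0],
  [[0,0,0],[0,0,0],0],
  [[0,0,0],[0,0,0],0],
  [[0,0,0],[0,0,0],0],
  [[0,0,0.5],[0,0,0],0],
  [[0,0,1.5],[0,0,0],0],
  [[0,0,2.5],[0,0,0],0],
  [[0,0,3],[0,0,0],0],
], grip_force=25)

```text
clock: 9.3
eef_pos: [493.3, 247.7, 72.5]
eef_rot: [3.141, 0.0, 2.354]
wrist_force: [0.2, 0.4, 0.3]
finger_gap: 29.4
```

```bash
python3 - <<'E'
from h import *
D=snap("wrist",6); s=manip.read_state(); print(s["eef_pos"],s["eef_rot"],s["wrist_force"],s["finger_gap"])
crop(D,"w6",0,0,512,384)
E
```

```text
[493.48058597 247.7516274   72.82427454] [3.14007435e+00 6.19438710e-04 2.35404093e+00] [-0.14349336  0.50553585 -0.0533264 ] 29.84245706951453
```

View pics/w6.png

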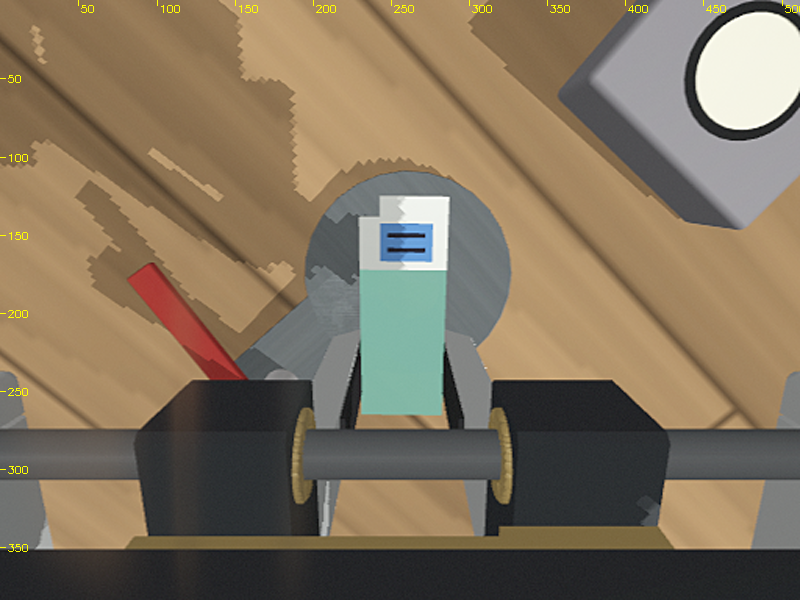

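Slide is held level (29.5 mm gap), same place in the picture as before the lift. Carry up and across, turning clockwise.

>>> apply_moves([
  [[0,0,3],[0,0,0],0],
  [[0,0,6],[0,0,0],0],
  [[0,-1.5,8],[0,0,-0.1],0],
  [[-0.5,-4,8],[0,0,-0.26],0],
  [[-1,-7,8],[0,0,-0.42],0],
  [[-1.5,-10,8],[0,0,-0.58],0],
  [[-2,-13,8],[0,0,-0.74],0],
  [[-2.5,-16,8],[0,0,-0.9],0],
  [[-3,-19,8],[0,0,-1.06],0],
  [[-3.5,-22,8],[0,0,-1.22],0],
])

```text
clock: 10.6
eef_pos: [457.7, 26.6, 151.5]
eef_rot: [3.142, -0.0, 1.129]
wrist_force: [0.0, 0.9, 0.3]
finger_gap: 29.2
```

>>> apply_moves([
  [[-0.5,-3,0],[0,0,-0.16],0],
  [[-1,-6,0],[0,0,-0.32],0],
  [[-1.5,-9,0],[0,0,-0.48],0],
  [[-2,-12,0],[0,0,-0.64],0],
  [[-2.5,-14,0],[0,0,-0.8],0],
  [[-3,-16,0],[0,0,-0.96],0],
  [[-3.5,-18,0],[0,0,-1.12],0],
  [[-4,-19.5,0],[0,0,-1.28],0],
  [[-4,-20.5,0],[0,0,-1.4],0],
  [[-4,-20.7,0],[0,0,-1.5],0],
])

```text
clock: 11.85
eef_pos: [417.9, -180.0, 151.4]
eef_rot: [3.142, 0.0, -0.37]
wrist_force: [-0.2, 0.8, -0.9]
finger_gap: 29.0
```

>>> apply_moves([
  [[0,0,0],[0,0,-0.15],0],
  [[0,0,0],[0,0,-0.3],0],
  [[0,0,0],[0,0,-0.45],0],
  [[0,0,0],[0,0,-0.6],0],
  [[0,0,0],[0,0,-0.75],0],
  [[0,0,0],[0,0,-0.87],0],
  [[0,0,0],[0,0,-0.97],0],
  [[0,0,0],[0,0,-0.97],0],
  [[0,0,0],[0,0,-0.97],0],
  [[0,0,0],[0,0,-0.97],0],
])

```text
clock: 13.1
eef_pos: [418.1, -179.4, 151.5]
eef_rot: [-3.142, -0.0, -1.335]
wrist_force: [0.8, -0.1, -0.3]
finger_gap: 29.4
```

```bash
python3 - <<'E'
from h import *
D=snap("wrist",7); s=manip.read_state(); print(s["eef_pos"],s["eef_rot"],s["wrist_force"],s["finger_gap"],s["joints"])
crop(D,"w7",0,0,512,384)
S=snap("scene",7); crop(S,"s7",180,110,160,120)
S=snap("side",7); crop(S,"i7",0,0,512,384)
E
```

```text
[ 418.06798854 -179.44322788  151.44827783] [-3.14157762e+00 -2.12600807e-05 -1.33497406e+00] [0.24377528 0.38525935 0.07001518] 29.574000208540255 [-4.85971691e-01  1.76880493e-01  1.87067572e+00 -6.78499406e-06
  1.09401112e+00  8.49005483e-01]
```

View pics/w7.png

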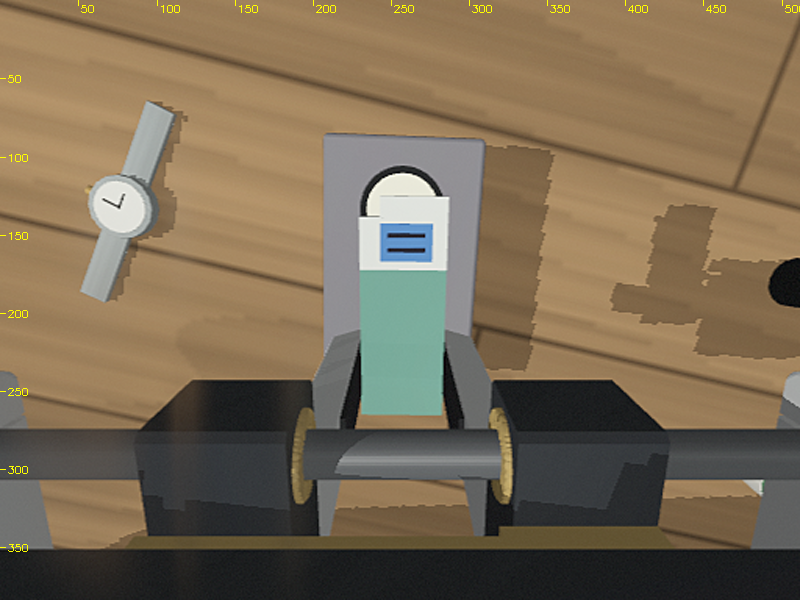

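View pics/s7.png

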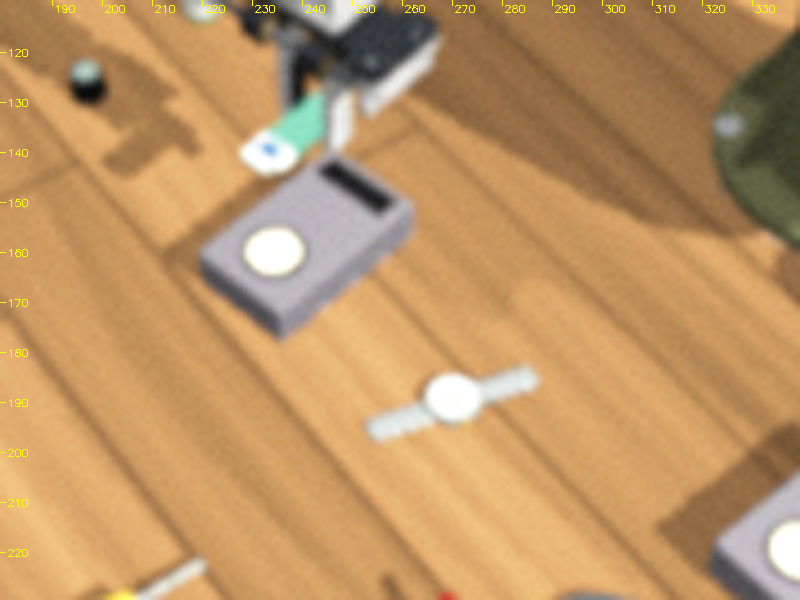

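View pics/i7.png

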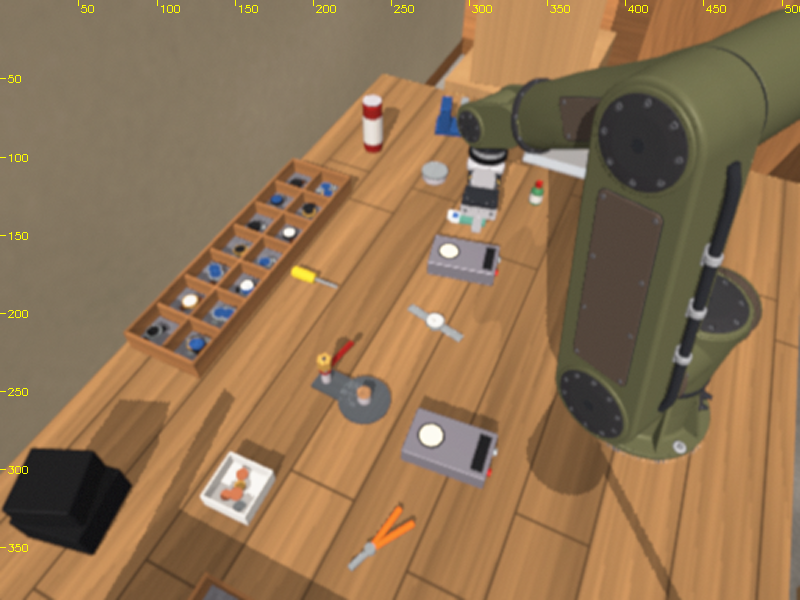

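```bash
python3 - <<'E'
from h import *
D=load("wrist",7); crop(D,"w7c",195,75,128,96)
E
```

```text
(no output)
```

View pics/w7c.png

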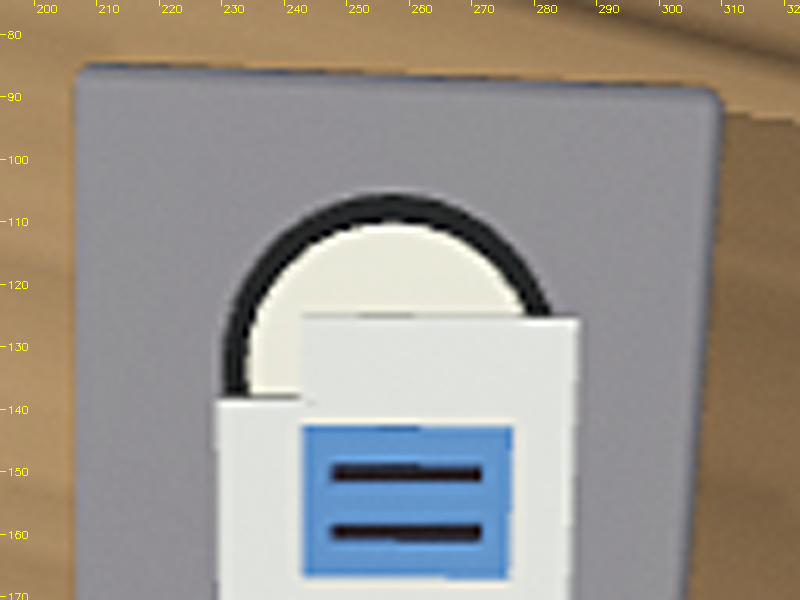

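```bash
python3 - <<'E'
from h import *
from scipy.optimize import least_squares
np.set_printoptions(precision=1,suppress=True)
D=load("wrist",7); z=np.load("wrist7.npz")
P=np.array([px(D,u,v,40)[:2] for u,v in [(234,135),(236.5,124),(244,115),(256.5,110.7),(269,114.8),(277,124)]])
f=least_squares(lambda q:np.hypot(*(P-q[:2]).T)-q[2],[468,-167,20]); print("window",f.x,f.fun)
f2=least_squares(lambda q:np.hypot(*(P-q[:2]).T)-20,[468,-167]); print("r=20:",f2.x)
a,b=[px(D,u,v,40)[:2] for u,v in [(208.5,86.2),(308,89)]]; d=b-a; print("end edge",a,b,np.linalg.norm(d),"box yaw",np.degrees(np.arctan2(d[1],d[0]))+90)
for e in [((207,95),(206.8,168)),((309.3,93),(304.5,168))]:
    p,q=[px(D,*t,40)[:2] for t in e]; print("side yaw",np.degrees(np.arctan2(*(p-q)[::-1])))
zt=z["pos"][2]-6+3
c=[px(D,u,v,zt)[:2] for u,v in [(230,139),(286.5,126),(231.3,265),(283.5,265)]]
print("slide",c, "wid",np.linalg.norm(c[2]-c[3]),"len",np.linalg.norm(c[1]-c[3]))
u=c[1]-c[3]; print("slide yaw",np.degrees(np.arctan2(u[1],u[0]))); u/=np.linalg.norm(u)
endc=(c[1])+15*np.array([-u[1],u[0]]); print("frost end mid",endc-12.5*u, "tcp",z["pos"])
print("depth slide top",px(D,270,210),px(D,270,200),px(D,250,165),px(D,280,135),px(D,240,210))
E
```

```text
window [ 469.2 -166.8   19.8] [ 0.1 -0.2 -0.1  0.2 -0.1 -0. ]
r=20: [ 469.  -166.9]
end edge [ 498.7 -117.7] [ 516.3 -200.3] 84.40546872347149 box yaw 12.036467081399593
side yaw 11.145855407964401
side yaw 12.109499196660996
slide [array([ 469.9, -152.4]), array([ 483.2, -179.3]), array([ 399.7, -168.6]), array([ 406.8, -197.9])] wid 30.1316578907328 len 78.60584626651452
slide yaw 13.651685595815207
frost end mid [ 467.5 -167.7] tcp [ 418.1 -179.4  151.5]
depth slide top [ 436.5 -182.4  146.1] [ 442.2 -181.   146.2] [ 458.6 -165.7  146.1] [ 477.8 -177.5  145.1] [ 432.6 -166.1  146.1]
```

Window (469,-167), frosted middle already within 2 mm; the slide is level (top 145–146 throughout). Descend.

>>> apply_moves([
  [[0.15,0.2,-1],[0,0,-0.025],0],
  [[0.15,0.2,-2],[0,0,-0.025],0],
  [[0.15,0.2,-3],[0,0,-0.025],0],
  [[0.15,0.2,-4],[0,0,-0.025],0],
  [[0.15,0.2,-5],[0,0,-0.025],0],
  [[0.15,0.2,-6],[0,0,-0.025],0],
  [[0.15,0.2,-6.8],[0,0,-0.025],0],
  [[0.15,0.2,-7.1],[0,0,-0.025],0],
  [[0.15,0.2,-7.1],[0,0,-0.025],0],
  [[0.15,0.2,-7.1],[0,0,-0.025],0],
])

```text
clock: 14.5
eef_pos: [419.7, -177.5, 80.7]
eef_rot: [-3.141, -0.0, -1.361]
wrist_force: [0.0, 0.2, 0.2]
finger_gap: 30.0
```

```bash
python3 - <<'E'
from h import *
np.set_printoptions(precision=1,suppress=True)
D=snap("wrist",8); s=manip.read_state(); print(s["eef_pos"],s["eef_rot"],s["wrist_force"],s["finger_gap"])
crop(D,"w8",0,0,512,384)
S=snap("scene",8); crop(S,"s8",180,110,160,120)
S=snap("side",8); crop(S,"i8",240,130,120,90)
print([px(D,*t) for t in [(270,210),(250,165),(280,135),(240,210)]])
E
```

```text
[ 419.7 -177.5   80.7] [-3.1 -0.  -1.4] [ 0.1 -0.1 -0.2] 29.86456766753219
[array([ 438.3, -180.9,   76.2]), array([ 460.9, -164.9,   76.8]), array([ 479.6, -177.1,   75.7]), array([ 434.6, -164.6,   75.4])]
```

View pics/w8.png

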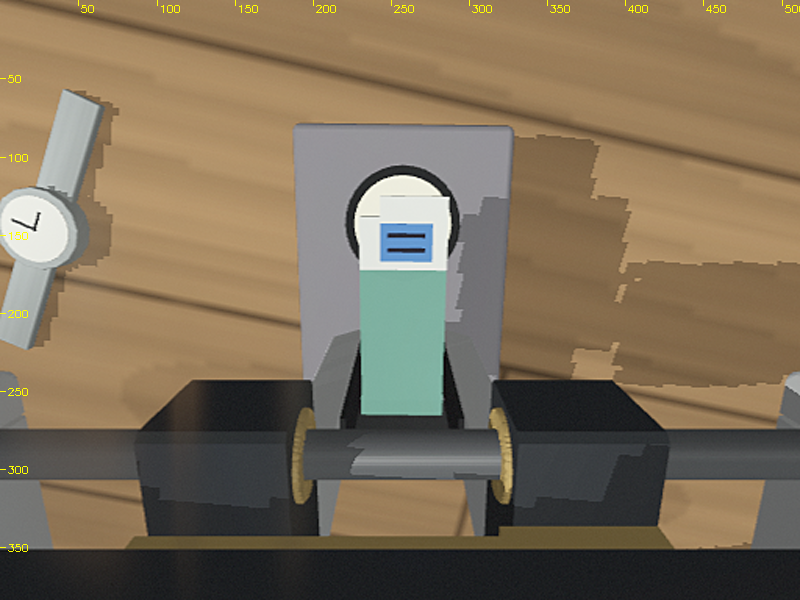

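View pics/s8.png

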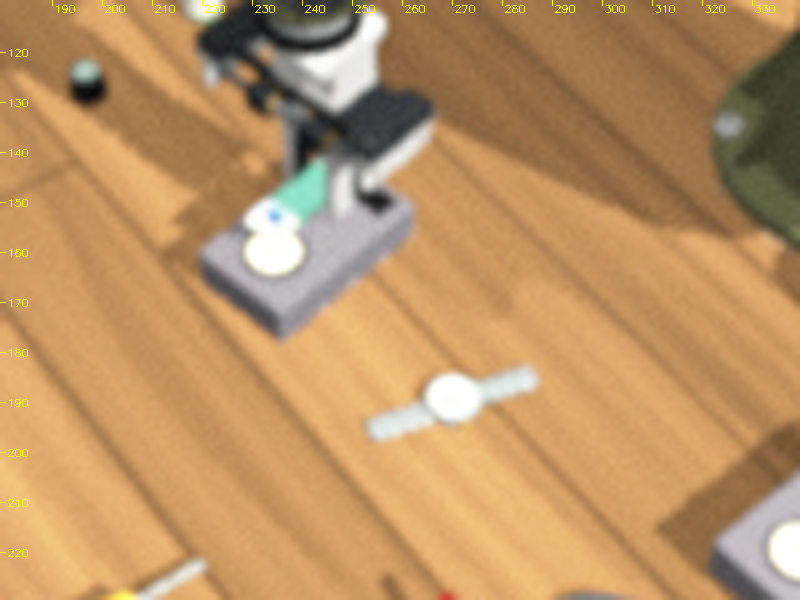

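View pics/i8.png

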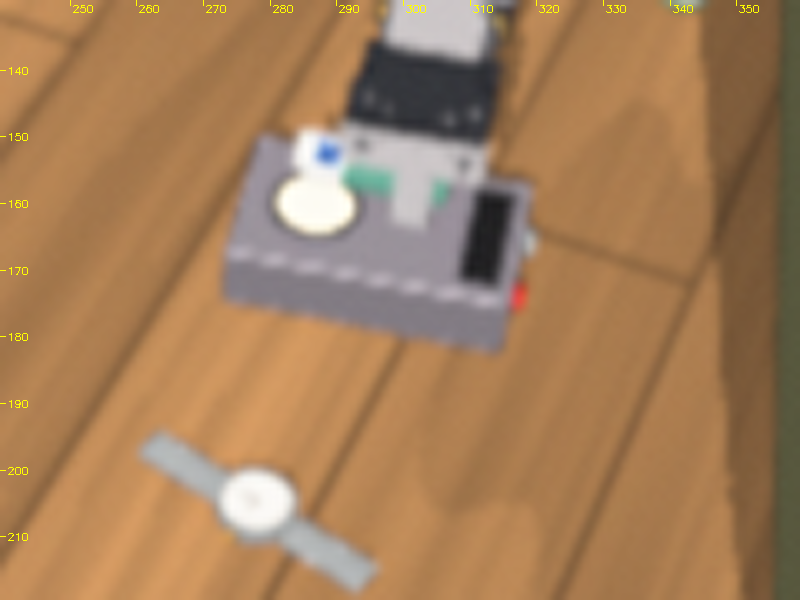

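```bash
python3 - <<'E'
from h import *
np.set_printoptions(precision=1,suppress=True)
D=load("wrist",8)
t=px(D,257,111.4,40)[:2]; l,r=px(D,221.4,141,40)[:2],px(D,293.8,141,40)[:2]
cx=(l+r)/2; print("ring",np.linalg.norm(l-r)); y=np.radians(12)
ux=np.array([np.cos(y),np.sin(y)]); w=t-20*ux; print("window",w,"ring mid",cx)
zt=77.7
f=px(D,287,126,zt)[:2]; b=px(D,283.5,265,zt)[:2]; u=(f-b)/np.linalg.norm(f-b)
m=f+15*np.array([-u[1],u[0]])-12.5*u
print("slide yaw",np.degrees(np.arctan2(u[1],u[0])),"frost",m,"len",np.linalg.norm(f-b))
d=m-w; print("in window frame", d@ux, d@np.array([-ux[1],ux[0]]))
s=manip.read_state(); print(s["clock"],abs(s["qd"]).max())
# keeper check from side, bystanders: diff start vs now
a=load("scene",0); c=load("scene",8)
for n,q in [("watch",(271,189)),("driver",(205,234)),("pliers",(376,269)),("pbox",(326,320)),("tin",(168,139)),("oiler",(220,107)),("loupe",(197,126))]:
    u0,v0=q; A=a[0][v0-12:v0+12,u0-12:u0+12].astype(np.float32).mean(2);C=c[0][v0-12:v0+12,u0-12:u0+12].astype(np.float32).mean(2)
    print(n,cv2.phaseCorrelate(A,C))
E
```

```text
ring 46.857623078933344
window [ 469.7 -166.8] ring mid [ 471.2 -166.9]
slide yaw 11.95690048347068 frost [ 469.5 -167.3] len 78.61822621922474
in window frame -0.30554630741662364 -0.42637459046137566
14.65 0.0022479852537463235
watch ((-0.16265656890790225, 0.11107261021636283), 0.9005496340493361)
driver ((0.06275286171198502, -0.13337276696101164), 1.0010630894038413)
pliers ((-0.2665375388554647, 0.09788834622548492), 0.9906644312043985)
pbox ((0.001756901481609674, -0.05122219833340047), 0.9925558685014645)
tin ((0.1584110664050371, -0.010565587872781279), 0.9562693788773484)
oiler ((0.6271858196416442, 0.13048588460259225), 0.4537748247385025)
loupe ((0.47286805576236546, -0.025825762504968708), 0.8551501640015178)
```

All within tolerance: offset under 1 mm, yaw matches within 1°, bystanders unmoved, arm at rest. Handing in.

```bash
python3 - <<'E'
from cell import manip
print(manip.sign_off())
E
```

```text
the job is handed in; nothing more can be done
None
```

I turned the nut about 1.42 rad anticlockwise, so the keeper sits at about 1.45 rad. I then took the slide by its clear end, turned it to line up with the right-hand light box, and handed the job in at about 14.7 s, still holding it there. No verdict was reported.

My last checks before handing in showed:
- **Position:** the middle of the frosted end was about 0.5 mm from the window centre in x and y. It was roughly 33 mm above the window.
- **Angle:** the slide was within about 1° of the box axis, with the clear end towards the black strip. It was label up and level.
- **Grip and stillness:** the finger gap was 29.9 mm, the wrist force was near zero and the arm was at rest.
- **Other things on the bench:** an image comparison showed shifts under 0.7 px, roughly 3 mm. The oiler's match was weak (0.45) because the gripper was close to it in the picture, but nothing touched it.

One small disagreement: depth readings put the slide about 1–2 mm lower than the arm pose implies, which is within tolerance.

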